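Make up a gift carton of soaps from the drying pan

TASK

Make up one gift set: take the four full-size soaps (round, ring, square and oblong) from the drying pan and lay each one flat in the well of its own shape in the carton, the ring over the post. The two small guest-size soaps do not belong to the set: leave them where they lie.

Things in the scene. Friction and masses are not known exactly. Their poses are not given: they have to be found in the camera images.
- round_soap: Full-size round soap: a disc 52 mm across and 28 mm tall, without a hole, about 60 g. Origin at the centre of the solid, z up. Cream-white. Lies on a dark steel drying pan (floor 3 mm above the table, rim 10 mm), among the other soaps and some press tools up to 50 mm tall, all about 105 mm apart centre to centre. 
- ring_soap: Ring soap: 60 mm across, 28 mm tall, with a hole 30 mm across right through the middle, about 60 g. Origin at the centre of the solid, z up. Stands on the same pan.
- square_soap: Full-size square soap: 46 x 46 mm and 28 mm tall, about 60 g. Its x and y axes are square to its sides. Origin at the centre of the solid, z up. On the same pan.
- oblong_soap: Oblong soap: 76 mm (its x) by 34 mm (its y), 28 mm tall, about 70 g. Origin at the centre of the solid, z up. On the same pan.
- small_round: Small guest-size round soap that does not belong to the set: a disc 36 mm across and 18 mm tall, same material. Origin at the centre of the solid, z up. On the same pan; to be left where it lies.
- small_square: Small guest-size square soap that does not belong to the set: 32 x 32 mm and 18 mm tall, same material. Origin at the centre of the solid, z up. On the same pan; to be left where it lies.
- well_round: Round well without a post, 72 mm across inside, for the round soap. One of four fixed cardboard frames that change places in a flat white carton (rim 14 mm high), 100 to 108 mm apart. Origin: centre of its underside, 3 mm above the table, z up; floor 3 mm and wall top 11 mm above the origin. 
- well_ring: Round well, 80 mm across inside, with a low white post 12 mm thick in its middle (top 16 mm above the origin), over which the ring soap goes. Otherwise made and placed as the round well: same heights, same origin.
- well_square: Square well, 66 x 66 mm inside, sides along its x and y, for the square soap. Same heights and origin as the round well.
- well_oblong: Oblong well, 54 mm (its x) by 96 mm (its y) inside, so its long side runs along its own y; for the oblong soap. Same heights and origin as the round well.
There are look-alikes about, which are no part of the job. Leave any green, orange or pink look-alike of the ring_soap alone.

How it is judged:
By the outcome, as a careful person would: the job done as asked, in the order asked, and still so for the second after the job is handed in, with the robot touching nothing.
It also fails if it takes over 106 s, if anything falls off the work surface, if the arm or the gripper's body presses on something with over 40 N, if the wrist force passes 120 N, or if a joint passes its speed limit or range.

ROBOT

A 6-joint arm with a two-finger parallel gripper is mounted at the origin on the work surface. World frame = base frame: x ahead of the robot, y to its left, z up, the work surface at z = 0. Lengths are in m, angles in rad, forces in N, time in s.
With the tool pointing down it reaches from about 0.375 to 0.975 m from the base axis. Payload 3.8 kg.
Tool frame: the origin (TCP) lies at the very end of the fingers, on their centre line; the grasp point (between the pads) lies bot.grasp_offset behind it (bot.grasp_offset is the distance from the TCP to the grasp point, in m); y points along the fingers, x is the direction in which the jaws open and shut, and the axes are right-handed (so a half turn about y gives the same grasp; the last joint's range is limited). The gripper opens to 85 mm and grips with 20 to 120 N. Pads are 22 mm wide; open, the fingers measure 114 mm over their backs; the gripper's body (76 mm by 85 mm) begins 54 mm behind the grasp point. The pads swing forward as they close: fully open they stand 13 mm farther back than shut.
Start: joints at [-1.319, 0.264, 1.604, -0, 1.274, -0.037], TCP at [0.192, -0.647, 0.231] pointing down, gripper open.
Joint ranges: [-2.63, 2.63], [-0.94, 2.18], [0.31, 2.57], [-1.31, 4.45], [0, 2.66], [-2.55, 2.55]. Speed limits (rad/s): [2.57, 2.57, 3.14, 3.14, 3.14, 3.14].

INTERFACE

Orientations are given as a rotation vector (axis times angle).
In Python, from workcell import sensors, read_camera, job, bot gives the robot as it stands.
- The arm moves only by the tool arm_command, never from a script. Its argument "deltas" is a list of rows, each a list of 4 numbers: the shift along the tool's x, y, z in m, then the turn about the tool's y in rad. A call has 1 to 20 rows; each row shifts and turns the commanded pose from where the row before left it, along the tool's axes as they then stand; what a row does not reach is not made up. A row lasts 1/8 s, in which the tool goes at most 62.5 mm and 10.7 degrees, less where a joint would pass 70% of its speed; a pose out of reach is approached as far as the arm can. A call is refused whole if a number of a shift passes 0.0625 or a number of a turn 0.188, either way. A call with a gripper value outside its range is refused whole. "fingers" is the finger opening in m, from 0 to 0.0854, set as the call begins (left out, the last holds). The fingers move at their own pace and stop on an object; "newtons" is the grip in N (left out, the last holds). Time passes only in rows, so rows that do not move let the fingers close. It gives the time, the measured TCP pose, the force and the opening at its end, in the units of the state.
- sensors.read_state(): the state, without advancing time (a new reading comes with each control period).
- read_camera(name): name is "side" or "top"; returns a dict with "color" (480x640x3 uint8, red, green, blue), "vfov" (degrees; the focal length in pixels is half the picture's height over the tangent of half this angle, whatever the lens; pixels are square), "cx", "cy" (the principal point, pixels), "dist_coeffs" ([k1, k2, p1, p2, k3] as OpenCV has them; the pictures are not rectified), "R" (3x3) and "t" (3): a world point X has camera coordinates R X + t. Camera axes: x right, y down, z forward; pixel columns grow to the right and rows downward; lengths in m; the calibration is good to about 2 mm. A picture is of the moment at which its call begins. There is no depth.
- job.finish_job(): hands the job in, once; it reports no verdict.
The state is a dict: "time": time; "q": joint angles; "joint_vel": joint speeds; "joint_torque": joint torques, N m; "tool_pos": TCP position; "tcp_rot": TCP orientation; "wrist_force": force on the tool from outside, world axes, zero at the start; "torque": the same for the moment, N m; "width": opening from 0.0 (shut) to 1.0 (fully open).
Only numpy, scipy, OpenCV 4.12 (cv2) and the standard library are available. Lean on these libraries where they do the work, as an engineer would, in place of code of your own. Each camera call takes 0.05 s, during which the arm holds its last target.

## Working session

There is one attempt and no reset: what is moved stays moved. The work goes in short steps, Python scripts to look and compute and a tool call to move; the robot and the scene stay as the last step left them, time stands still between calls to the robot, and variables do not carry over. Pictures are saved under pics/ and viewed, and the job is handed in when it is done.

Besides the shell and the picture viewer there is one more tool, called after "Call:" in YAML: its name, and indented under it one key for each argument. arm_command: Moves the arm, as the interface text tells. Its arguments: {"type":"object","properties":{"deltas":{"type":"array"},"fingers":{"type":"number"},"newtons":{"type":"number"}},"required":["deltas"]}

```bash
mkdir -p pics; ls; cat > h.py <<'E'
import numpy as np, cv2, pickle
from workcell import sensors, read_camera, job, bot
def K(c):
    f=240/np.tan(np.radians(c["vfov"])/2)
    return np.array([[f,0,c["cx"]],[0,f,c["cy"]],[0,0,1.]])
def ray(c,px,z):
    px=np.asarray(px,float).reshape(-1,1,2)
    u=cv2.undistortPoints(px,K(c),np.array(c["dist_coeffs"],float)).reshape(-1,2)
    R=np.array(c["R"]);t=np.array(c["t"])
    d=np.c_[u,np.ones(len(u))]@R; o=-R.T@t
    return o+d*((z-o[2])/d[:,2])[:,None]
def proj(c,X):
    R=np.array(c["R"]);t=np.array(c["t"])
    return cv2.projectPoints(np.asarray(X,float).reshape(-1,1,3),cv2.Rodrigues(R)[0],t,K(c),np.array(c["dist_coeffs"],float))[0].reshape(-1,2)
def snap(n,f):
    c=read_camera(n); cv2.imwrite("pics/"+f+".png",c["color"][:,:,::-1]); pickle.dump(c,open(f+".pkl","wb")); return c
E
python3 - <<'E'
from h import *
s=sensors.read_state();print(s); print(bot.grasp_offset)
for n in("top","side"):
    c=snap(n,n+"1");R=np.array(c["R"]);print(n,c["vfov"],c["dist_coeffs"],-R.T@np.array(c["t"]),R)
print(cv2.Rodrigues(np.array(s["tcp_rot"],float))[0])
E
```

```text
pics
{'time': 0.0, 'q': array([-1.31891507e+00,  2.64785447e-01,  1.60535675e+00, -1.28257190e-05,
        1.27371080e+00, -3.68905466e-02]), 'joint_vel': array([ 0.00051654,  0.00190903, -0.00030512,  0.00055481,  0.00030069,
        0.00045972]), 'joint_torque': array([ 2.11551334e-03, -5.15107942e+01, -3.67308319e+01,  3.65666392e-05,
        1.28682304e-02, -9.57285323e-06]), 'tool_pos': array([ 0.19204223, -0.64634693,  0.22994959]), 'tcp_rot': array([-1.33063115,  0.99514644, -0.99220823]), 'wrist_force': array([-0.06460952, -0.01835287,  0.30800463]), 'torque': array([ 0.01159294,  0.03712394, -0.0107866 ]), 'width': 0.9990778280338074}
0.0187
top 54.33366808160041 [-0.01867962  0.          0.          0.          0.        ] [ 0.43322308 -0.10785749  0.91894758] [[ 0.00564891 -0.99961182 -0.02728192]
 [-0.99934086 -0.00466481 -0.0360013 ]
 [ 0.03586006  0.02746731 -0.99897928]]
side 43.59681926192213 [-0.13060542  0.          0.          0.          0.        ] [-0.09498442  0.86297327  0.69949303] [[-0.85743839 -0.51454806  0.00630042]
 [-0.26465847  0.43045825 -0.86293777]
 [ 0.44131088 -0.74158343 -0.50527093]]
[[ 2.84778063e-01 -5.75213768e-04  9.58593305e-01]
 [-9.58590815e-01  2.18596189e-03  2.84778635e-01]
 [-2.25925702e-03 -9.99997445e-01  7.11193575e-05]]
```

View pics/top1.png

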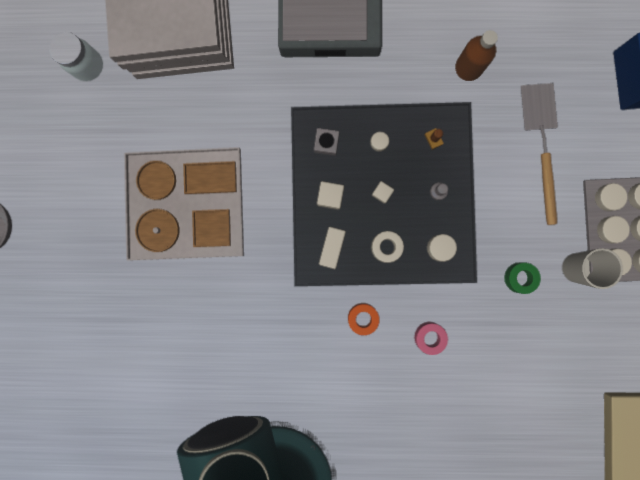

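View pics/side1.png

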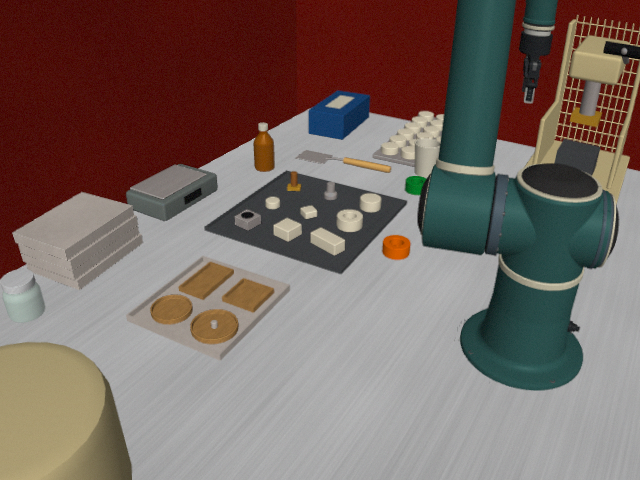

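```bash
cat > m.py <<'E'
from h import *
import sys
c=pickle.load(open(sys.argv[1]+".pkl","rb"))
im=c["color"];g=im.astype(int)
hsv=cv2.cvtColor(im,cv2.COLOR_RGB2HSV)
pan=np.zeros(im.shape[:2],np.uint8);pan[108:282,298:470]=1
m=((g.min(2)>170)&(pan>0)).astype(np.uint8)
def rep(cn,z,nm,hier=None):
    P=ray(c,cn.reshape(-1,2)+0.0,z)[:,:2]*1000
    hull=cv2.convexHull(P.astype(np.float32))
    M=cv2.moments(hull);ctr=(M["m10"]/M["m00"],M["m01"]/M["m00"])
    (a,s,an)=cv2.minAreaRect(P.astype(np.float32)); 
    print(nm,"px",np.round(cn.reshape(-1,2).mean(0)),"cent",np.round(ctr,1),"rect",np.round(a,1),np.round(s,1),round(an,1),"circ",np.round(cv2.minEnclosingCircle(P.astype(np.float32))[1]*2,1))
cs,_=cv2.findContours(m,cv2.RETR_LIST,cv2.CHAIN_APPROX_NONE)
for k in cs:
    if cv2.contourArea(k)>60: rep(k,.021 if cv2.contourArea(k)<420 else .031,"soap")
w=((hsv[...,0]<25)&(hsv[...,1]>110)).astype(np.uint8);w[:,:120]=0;w[:,245:]=0;w[:140]=0;w[262:]=0
cs,_=cv2.findContours(w,cv2.RETR_LIST,cv2.CHAIN_APPROX_NONE)
for k in cs:
    if cv2.contourArea(k)>15: rep(k,.006,"well.006");rep(k,.014,"well.014")
E
python3 m.py top1; python3 - <<'E'
from h import *
c=pickle.load(open("top1.pkl","rb"))["color"][:,:,::-1]
a=cv2.resize(c[100:290,285:480],None,fx=4,fy=4,interpolation=cv2.INTER_CUBIC)[:600*2]
cv2.imwrite("pics/a.png",cv2.resize(a,(585,570))); cv2.imwrite("pics/b.png",cv2.resize(c[140:270,115:255],None,fx=4,fy=4,interpolation=cv2.INTER_CUBIC))
E
```

```text
well.006 px [156. 230.] cent [490.  242.9] rect [490.3 243.2] [18.6 16.8] 46.0 circ 20.5
well.014 px [156. 230.] cent [489.5 239.8] rect [489.8 240.1] [18.4 16.7] 46.0 circ 20.4
well.006 px [211. 228.] cent [494.5 133.3] rect [494.6 133.6] [69.5 71.2] 2.6 circ 97.4
well.014 px [211. 228.] cent [494.  131.2] rect [494.  131.4] [68.9 70.5] 2.6 circ 96.5
well.006 px [157. 230.] cent [490.  240.5] rect [489.9 240.8] [79.6 80.4] 1.0 circ 84.2
well.014 px [157. 230.] cent [489.5 237.4] rect [489.4 237.7] [78.9 79.7] 1.0 circ 83.5
well.006 px [209. 177.] cent [594.5 137.8] rect [594.5 138. ] [ 58.6 101.5] 2.6 circ 115.1
well.014 px [209. 177.] cent [593.1 135.7] rect [593.1 135.8] [ 58.1 100.6] 2.6 circ 114.0
well.006 px [155. 180.] cent [590.  245.5] rect [590.1 245.9] [75.4 72.9] 63.9 circ 76.3
well.014 px [155. 180.] cent [588.7 242.4] rect [588.7 242.8] [74.8 72.3] 63.9 circ 75.6
```

View pics/a.png

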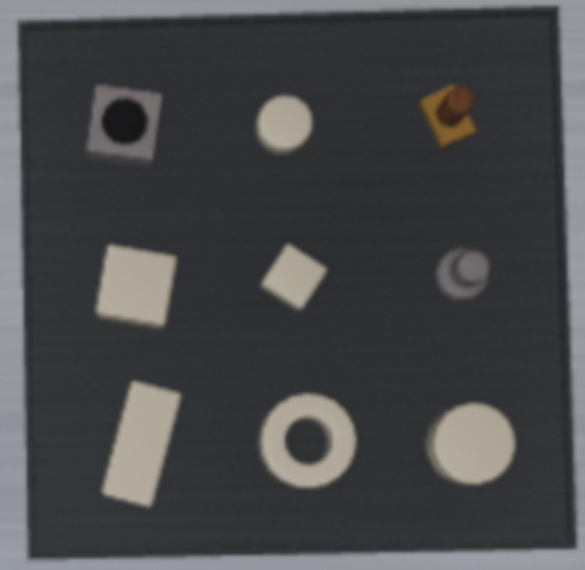

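View pics/b.png

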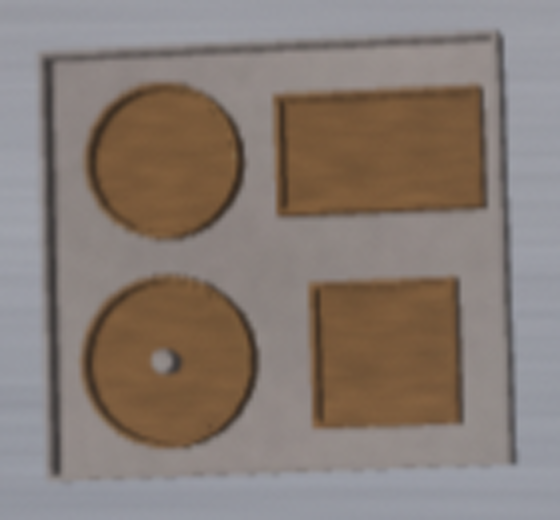

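```bash
python3 - <<'E'
from h import *
c=pickle.load(open("top1.pkl","rb"));im=c["color"]
for p in [(442,248),(430,248),(330,195),(383,191),(388,247),(440,191),(375,247)]: print(p,im[p[1],p[0]])
E
sed -i 's/g.min(2)>170/g.min(2)>130/' m.py; python3 m.py top1 | grep soap;sed -i 's/g.min(2)>130/g.min(2)>150/' m.py; python3 m.py top1 | grep soap
```

```text
(442, 248) [176 169 155]
(430, 248) [167 160 147]
(330, 195) [176 169 155]
(383, 191) [175 167 153]
(388, 247) [47 50 51]
(440, 191) [108 107 109]
(375, 247) [178 172 157]
soap px [387. 246.] cent [ 459.1 -211.5] rect [ 459.5 -211.6] [33.8 32.5] 45.1 circ 35.2
soap px [442. 248.] cent [ 457.3 -314.5] rect [ 457.3 -314.5] [47.  47.3] 89.9 circ 48.9
soap px [387. 246.] cent [ 458.7 -210.6] rect [ 458.7 -210.9] [55.  54.8] 0.1 circ 57.0
soap px [332. 247.] cent [ 456.3 -104.9] rect [ 456.4 -104.9] [30.7 72.4] 75.3 circ 76.4
soap px [382. 192.] cent [ 564.4 -202.4] rect [ 564.4 -202.5] [27.7 28.9] 56.6 circ 37.6
soap px [330. 195.] cent [ 557.3 -101.2] rect [ 557.3 -101.1] [42.4 42.5] 80.6 circ 56.9
soap px [379. 141.] cent [ 663.7 -196.1] rect [ 663.9 -195.7] [30.9 29.3] 90.0 circ 32.9
soap px [387. 247.] cent [ 458.9 -211.4] rect [ 459. -212.] [36.4 36.3] 0.3 circ 38.2
soap px [442. 247.] cent [ 457.1 -316.2] rect [ 457.6 -316.8] [44.  43.8] 0.3 circ 45.7
soap px [387. 247.] cent [ 458.2 -209.9] rect [ 457.8 -209.9] [53.  52.9] 0.1 circ 54.3
soap px [331. 248.] cent [ 455.5 -104.5] rect [ 455.9 -104.7] [27.8 69.8] 75.0 circ 72.4
soap px [382. 192.] cent [ 563.7 -200.9] rect [ 564.1 -202. ] [25.  24.6] 56.2 circ 31.5
soap px [329. 195.] cent [ 558.1 -100.3] rect [ 558.  -100.9] [39.7 40.3] 79.1 circ 54.3
soap px [378. 142.] cent [ 660.5 -193.7] rect [ 660.  -193.7] [26.8 20. ] 55.9 circ 27.0
```

```bash
cat > d.py <<'E'
from h import *
import sys
# goal x y z (mm) [phi deg] -> total tool deltas (shift in present tool axes), turn
s=sensors.read_state();R=cv2.Rodrigues(np.array(s["tcp_rot"],float))[0]
p=np.array(s["tool_pos"]);a=list(map(float,sys.argv[1:]))
phi=np.degrees(np.arctan2(R[1,0],R[0,0]))
d=R.T@(np.array(a[:3])/1000-p)
print("t",s["time"],"p",p.round(4),"phi",phi.round(2),"w",s["width"],"delta",d.round(4),"turn",np.round(-np.radians(a[3]-phi),4) if len(a)>3 else "")
E
python3 d.py 457.3 -315.5 100
```

```text
t 0.1 p [ 0.1921 -0.6464  0.2301] phi -73.45 w 1.0019843959765837 delta [-0.2414  0.1306  0.3484] turn
```

Call:
arm_command:
  deltas:
    - [-0.012,0.0065,0.0175,0]
    - [-0.024,0.013,0.035,0]
    - [-0.024,0.013,0.035,0]
    - [-0.024,0.013,0.035,0]
    - [-0.024,0.013,0.035,0]
    - [-0.024,0.013,0.035,0]
    - [-0.024,0.013,0.035,0]
    - [-0.024,0.013,0.035,0]
    - [-0.024,0.013,0.035,0]
    - [-0.024,0.013,0.035,0]
    - [-0.013,0.0065,0.016,0]
    - [0,0,0,0]
    - [0,0,0,0]
  fingers: 0.074
  newtons: 40

```text
time: 1.72
tool_pos: [0.4575, -0.3172, 0.1016]
tcp_rot: [-1.333, 0.993, -0.994]
wrist_force: [-0.7, -1.0, 0.3]
width: 0.869
```

```bash
python3 d.py 457.3 -315.5 11; python3 - <<'E'
from h import *
snap("side","side2");c=snap("top","top2")
E
```

```text
t 1.725 p [ 0.4575 -0.3172  0.1016] phi -73.45 w 0.8685831273235379 delta [-0.0017  0.0906  0.0003] turn
```

View pics/side2.png

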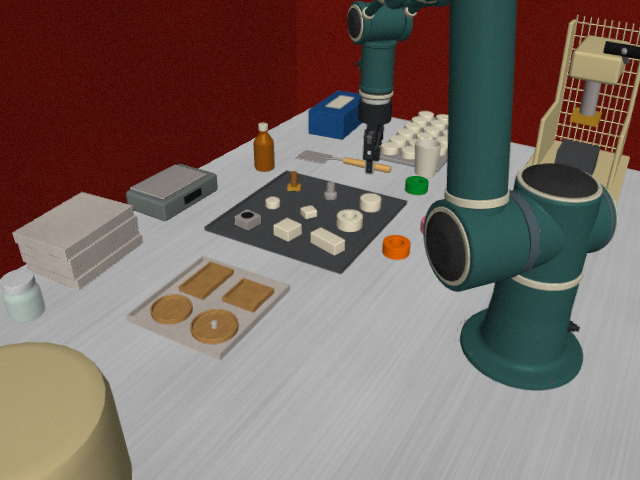

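The fingertips hang at about (371,170), straight above the round soap at (370,202). Next I descend and close.

Call:
arm_command:
  deltas:
    - [-0.001,0.02,0,0]
    - [0,0.03,0,0]
    - [0,0.025,0,0]
    - [0,0.015,0,0]
    - [0,0,0,0]
    - [0,0,0,0]

```text
time: 2.58
tool_pos: [0.458, -0.3167, 0.0123]
tcp_rot: [-1.332, 0.993, -0.996]
wrist_force: [-0.4, -0.0, 0.3]
width: 0.864
```

Call:
arm_command:
  deltas:
    - [0,0,0,0]
    - [0,0,0,0]
    - [0,0,0,0]
    - [0,0,0,0]
    - [0,0,0,0]
  fingers: 0.03

```text
time: 3.2
tool_pos: [0.4584, -0.3166, 0.0129]
tcp_rot: [-1.332, 0.992, -0.996]
wrist_force: [-1.2, 0.1, 6.2]
width: 0.584
```

```bash
python3 d.py 588.7 242.5 80; python3 - <<'E'
from h import *
c=snap("side","side3");cv2.imwrite("pics/s3.png",cv2.resize(c["color"][100:260,290:450,::-1],None,fx=3.5,fy=3.5,interpolation=cv2.INTER_CUBIC))
E
```

```text
t 3.2 p [ 0.4584 -0.3166  0.0129] phi -73.44 w 0.584040658007645 delta [-0.4986 -0.0677  0.2843] turn
```

View pics/s3.png

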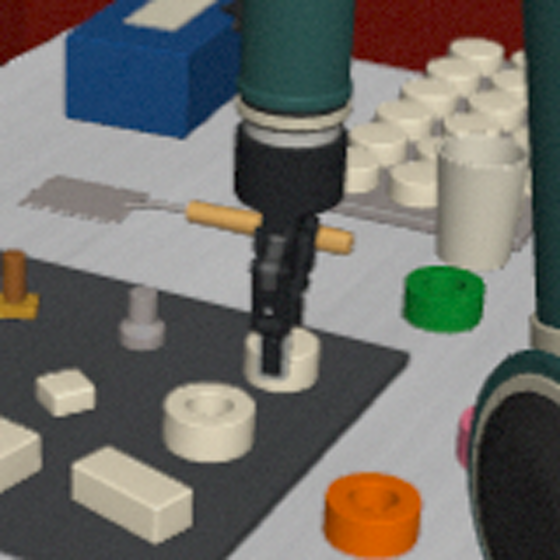

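Call:
arm_command:
  deltas:
    - [0,-0.015,0,0]
    - [0,-0.03,0,0]
    - [0,-0.022,0,0]
    - [-0.012,0,0.007,0]
    - [-0.027,0,0.015,0]
    - [-0.038,0,0.022,0]
    - [-0.038,0,0.022,0]
    - [-0.038,0,0.022,0]
    - [-0.038,0,0.022,0]
    - [-0.038,0,0.022,0]
    - [-0.038,0,0.022,0]
    - [-0.038,0,0.022,0]
    - [-0.038,0,0.022,0]
    - [-0.038,0,0.022,0]
    - [-0.038,0,0.022,0]
    - [-0.038,0,0.022,0]
    - [-0.027,0,0.015,0]
    - [-0.014,0,0.006,0]
    - [0,0,0,0]
    - [0,0,0,0]

```text
time: 5.75
tool_pos: [0.588, 0.2417, 0.0777]
tcp_rot: [-1.333, 0.995, -0.994]
wrist_force: [-0.8, 0.3, -0.9]
width: 0.585
```

```bash
python3 d.py 588.7 242.5 15; python3 - <<'E'
from h import *
snap("side","side4");c=snap("top","top4")
E
```

```text
t 5.75 p [0.588  0.2417 0.0777] phi -73.47 w 0.5847482979596007 delta [-0.0006  0.0627  0.001 ] turn
```

View pics/side4.png

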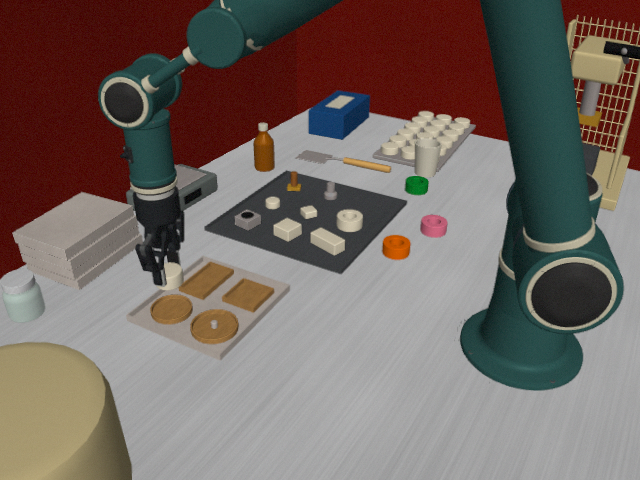

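The soap is held above the round well, which shows at (172,308). Now I lower it and release.

Call:
arm_command:
  deltas:
    - [0,0.02,0,0]
    - [0,0.02,0.001,0]
    - [0,0.012,0,0]
    - [0,0.006,0,0]
    - [0,0.003,0,0]
    - [0,0,0,0]
    - [0,0,0,0]

```text
time: 6.72
tool_pos: [0.5903, 0.2433, 0.018]
tcp_rot: [-1.331, 0.993, -0.994]
wrist_force: [0.5, -0.2, -0.4]
width: 0.587
```

Call:
arm_command:
  deltas:
    - [0,0,0,0]
    - [0,0,0,0]
    - [0,0,0,0]
  fingers: 0.066

```text
time: 7.1
tool_pos: [0.5899, 0.2431, 0.0176]
tcp_rot: [-1.332, 0.994, -0.994]
wrist_force: [-0.2, -0.1, 0.4]
width: 0.776
```

```bash
python3 d.py 588.7 242.5 90; python3 - <<'E'
from h import *
c=snap("side","side5");cv2.imwrite("pics/s5.png",cv2.resize(c["color"][220:360,100:300,::-1],None,fx=3.5,fy=3.5,interpolation=cv2.INTER_CUBIC))
E
```

```text
t 7.1 p [0.5899 0.2431 0.0176] phi -73.46 w 0.7762945466197261 delta [ 0.0002 -0.0724 -0.0013] turn
```

View pics/s5.png

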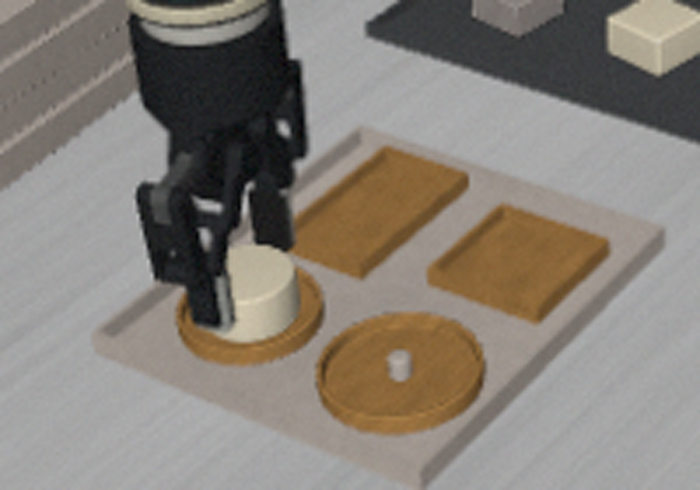

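The picture shows the round soap standing flat inside its well, with the fingers clear of it. Next is the ring.

Call:
arm_command:
  deltas:
    - [0,-0.015,0,0]
    - [0,-0.03,0,0]
    - [0,-0.027,0,0]
    - [0.018,0,-0.0115,0]
    - [0.0362,0,-0.0232,0]
    - [0.0362,0,-0.0232,0]
    - [0.0362,0,-0.0232,0]
    - [0.0362,0,-0.0232,0]
    - [0.0362,0,-0.0232,0]
    - [0.0362,0,-0.0232,0]
    - [0.0362,0,-0.0232,0]
    - [0.0362,0,-0.0232,0]
    - [0.0362,0,-0.0232,0]
    - [0.0362,0,-0.0232,0]
    - [0.018,0,-0.0115,0]
    - [0,0,0,0]
    - [0,0,0,0]

```text
time: 9.28
tool_pos: [0.4576, -0.2107, 0.0886]
tcp_rot: [-1.332, 0.996, -0.993]
wrist_force: [0.4, 1.2, 0.2]
width: 0.771
```

```bash
python3 d.py 458.8 -211.5 12; python3 - <<'E'
from h import *
snap("side","side6")
E
```

```text
t 9.275 p [ 0.4576 -0.2107  0.0886] phi -73.5 w 0.771161187021439 delta [0.0012 0.0766 0.001 ] turn
```

View pics/side6.png

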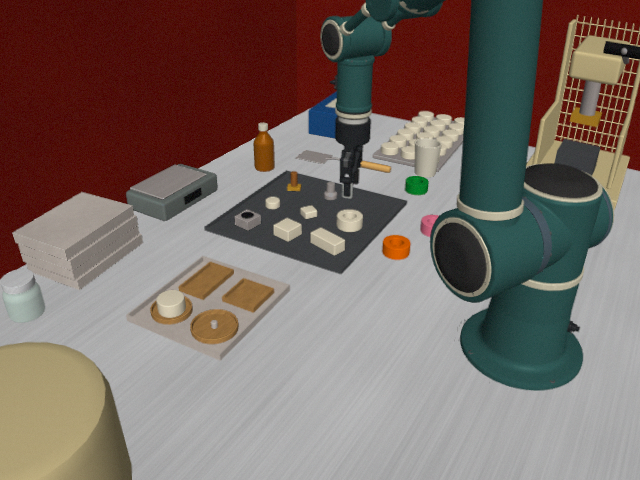

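The round soap lies in its well at (171,304), and the gripper hangs over the ring at (349,218). I'll open wider, go down and grip.

Call:
arm_command:
  deltas:
    - [0.001,0,0.001,0]
    - [0,0.01,0,0]
    - [0,0.025,0,0]
    - [0,0.025,0,0]
    - [0,0.016,0,0]
    - [0,0,0,0]
    - [0,0,0,0]
  fingers: 0.083

```text
time: 10.2
tool_pos: [0.4605, -0.212, 0.0138]
tcp_rot: [-1.332, 0.993, -0.994]
wrist_force: [1.1, 0.2, -0.2]
width: 0.973
```

Call:
arm_command:
  deltas:
    - [0,0,0,0]
    - [0,0,0,0]
    - [0,0,0,0]
    - [0,0,0,0]
    - [0,0,0,0]
  fingers: 0.04

```text
time: 10.82
tool_pos: [0.4608, -0.2122, 0.015]
tcp_rot: [-1.331, 0.992, -0.996]
wrist_force: [-1.0, 1.4, 6.0]
width: 0.686
```

```bash
python3 d.py 489.8 238 87; python3 - <<'E'
from h import *
c=pickle.load(open("top1.pkl","rb"));im=c["color"]
print(im[224:237,150:164].min(2))
print(ray(c,[[155.2,229.8]],.019))
E
```

```text
t 10.825 p [ 0.4608 -0.2122  0.015 ] phi -73.47 w 0.6862714780169239 delta [-0.4233 -0.0723  0.156 ] turn 
[[ 58  60  59  60  61  61  61  61  60  60  61  61  60  58]
 [ 58  59  59  59  58  59  59  59  59  60  59  60  59  60]
 [ 60  59  59  60  62  63  63  59  60  59  60  60  59  59]
 [ 60  60  61  73  87  95  90  67  58  59  59  59  58  59]
 [ 60  60  67 105 118 122 116  89  61  55  58  58  58  58]
 [ 61  62  77 122 132 131 128 113  70  55  56  58  58  58]
 [ 61  62  80 123 136 134 132 122  73  54  55  57  58  57]
 [ 60  61  73 115 134 135 131 109  68  54  57  59  59  59]
 [ 60  60  63  85 115 123 112  82  60  55  58  60  60  59]
 [ 62  61  61  64  80  87  80  65  59  59  60  61  60  61]
 [ 62  62  61  60  62  63  63  61  61  61  62  62  62  60]
 [ 61  61  60  60  60  60  60  59  60  60  61  60  60  59]
 [ 60  60  60  60  60  58  59  60  59  59  58  59  58  57]]
[[0.48942424 0.23926183 0.019     ]]
```

Call:
arm_command:
  deltas:
    - [0,-0.015,0,0]
    - [0,-0.03,0,0]
    - [0,-0.027,0,0]
    - [-0.0125,0,0.0045,0]
    - [-0.025,0,0.0095,0]
    - [-0.0385,0,0.0143,0]
    - [-0.0385,0,0.0143,0]
    - [-0.0385,0,0.0143,0]
    - [-0.0385,0,0.0143,0]
    - [-0.0385,0,0.0143,0]
    - [-0.0385,0,0.0143,0]
    - [-0.0385,0,0.0143,0]
    - [-0.0385,0,0.0143,0]
    - [-0.0385,0,0.0143,0]
    - [-0.025,0,0.0095,0]
    - [-0.0145,0,0.005,0]
    - [0,0,0,0]
    - [0,0,0,0]

```text
time: 13.08
tool_pos: [0.4894, 0.2381, 0.0848]
tcp_rot: [-1.333, 0.994, -0.994]
wrist_force: [0.2, -0.1, -1.0]
width: 0.682
```

```bash
python3 d.py 491 238.5 18; python3 - <<'E'
from h import *
snap("side","side7");snap("top","top7")
E
```

```text
t 13.075 p [0.4894 0.2381 0.0848] phi -73.47 w 0.6824705559711695 delta [0.     0.0668 0.0017] turn
```

View pics/side7.png

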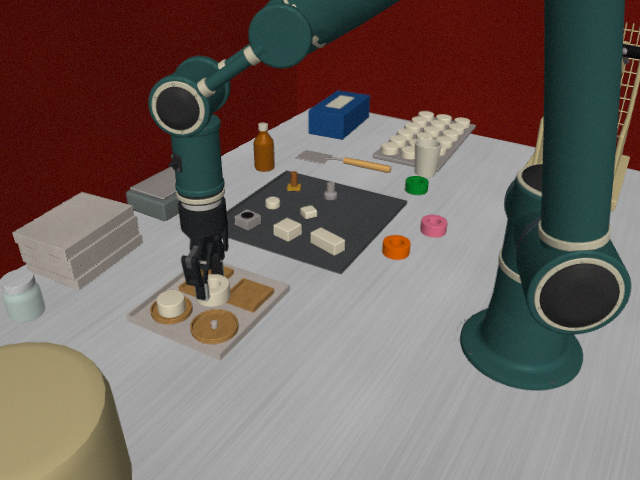

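View pics/top7.png

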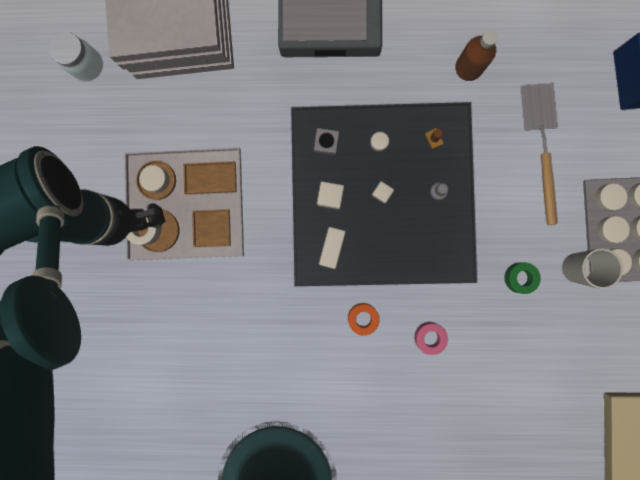

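The ring is held level over the ring well, which has its post at (214,324) in the side view. The round soap is still in its well. Next I lower the ring.

Call:
arm_command:
  deltas:
    - [0,0.02,0.001,0]
    - [0,0.02,0,0]
    - [0,0.014,0,0]
    - [0,0.008,0,0]
    - [0,0.003,0,0]
    - [0,0,0,0]
    - [0,0,0,0]

```text
time: 14.05
tool_pos: [0.4915, 0.2395, 0.021]
tcp_rot: [-1.331, 0.993, -0.994]
wrist_force: [0.7, 0.8, -1.5]
width: 0.683
```

Call:
arm_command:
  deltas:
    - [0,0,0,0]
    - [0,0,0,0]
    - [0,0,0,0]
  fingers: 0.074

```text
time: 14.42
tool_pos: [0.491, 0.2393, 0.0205]
tcp_rot: [-1.332, 0.994, -0.994]
wrist_force: [-0.4, 0.4, -0.3]
width: 0.865
```

```bash
python3 d.py 491 238.5 87; python3 - <<'E'
from h import *
c=snap("side","side8");cv2.imwrite("pics/s8.png",cv2.resize(c["color"][220:360,100:300,::-1],None,fx=3.5,fy=3.5,interpolation=cv2.INTER_CUBIC))
E
```

```text
t 14.425 p [0.491  0.2393 0.0205] phi -73.45 w 0.8650439179881254 delta [ 0.0008 -0.0665 -0.0002] turn
```

View pics/s8.png

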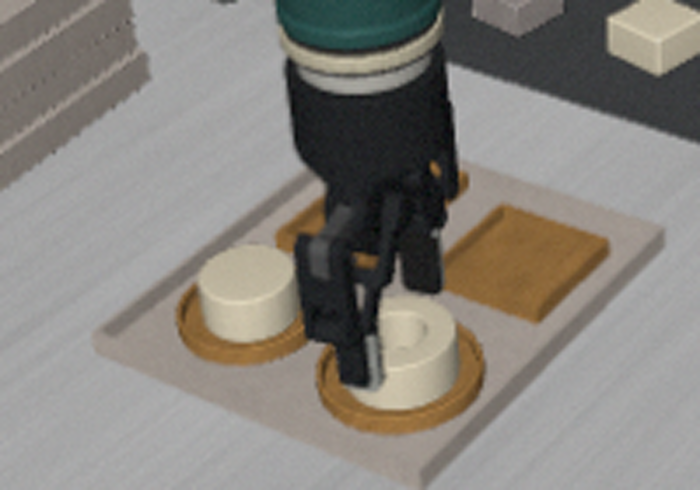

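The ring sits over its post. Next I go for the square soap, with the jaws turned to its sides.

Call:
arm_command:
  deltas:
    - [0,-0.015,0,0]
    - [0,-0.03,0,0]
    - [0,-0.027,0,0]
    - [0.019,0,-0.0018,0]
    - [0.0384,0,-0.0037,0]
    - [0.0384,0,-0.0037,0]
    - [0.0384,0,-0.0037,0]
    - [0.0384,0,-0.0037,0]
    - [0.0384,0,-0.0037,0]
    - [0.0384,0,-0.0037,0]
    - [0.0384,0,-0.0037,0]
    - [0.0384,0,-0.0037,0]
    - [0.0191,0,-0.0018,0]
    - [0,0,0,0.152]
    - [0,0,0,0.152]
    - [0,0,0,0.153]
    - [0,0,0,0]
    - [0,0,0,0]

```text
time: 16.73
tool_pos: [0.557, -0.1011, 0.092]
tcp_rot: [-1.127, 1.331, -1.33]
wrist_force: [0.2, 0.6, -0.9]
width: 0.867
```

```bash
python3 d.py 557.5 -101 11 -99.8; python3 - <<'E'
from h import *
c=snap("side","side9");cv2.imwrite("pics/s9.png",cv2.resize(c["color"][120:345,100:400,::-1],None,fx=2.5,fy=2.5,interpolation=cv2.INTER_CUBIC))
E
```

```text
t 16.725 p [ 0.557  -0.1011  0.092 ] phi -99.48 w 0.8666548059321444 delta [-0.0001  0.081   0.0005] turn 0.0055
```

View pics/s9.png

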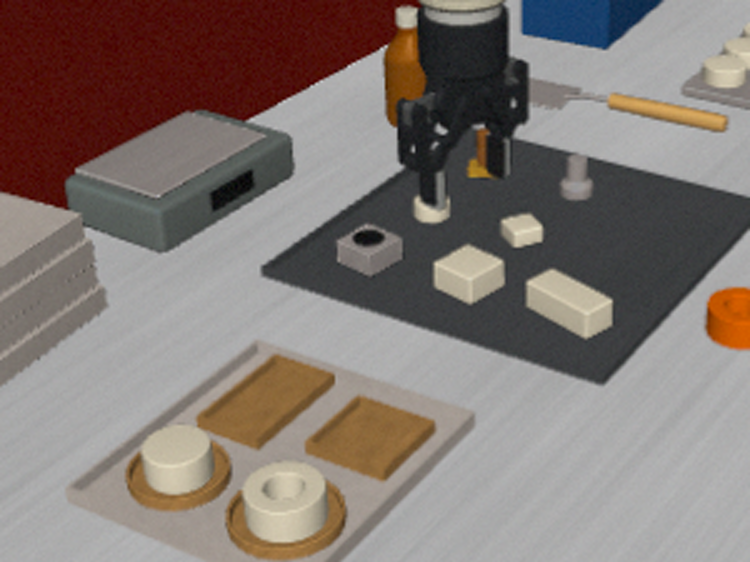

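Round and ring are in their wells, and the gripper hangs over the square soap, seen at (468,273) in the crop. Descend and grip.

Call:
arm_command:
  deltas:
    - [0,0.02,0,0]
    - [0,0.025,0,0]
    - [0,0.022,0,0]
    - [0,0.014,0,0]
    - [0,0,0,0]
    - [0,0,0,0]

```text
time: 17.52
tool_pos: [0.5582, -0.1014, 0.012]
tcp_rot: [-1.124, 1.331, -1.333]
wrist_force: [0.7, 1.0, 0.5]
width: 0.868
```

Call:
arm_command:
  deltas:
    - [0,0,0,0]
    - [0,0,0,0]
    - [0,0,0,0]
    - [0,0,0,0]
    - [0,0,0,0]
  fingers: 0.025

```text
time: 18.15
tool_pos: [0.5585, -0.1015, 0.0125]
tcp_rot: [-1.124, 1.33, -1.333]
wrist_force: [-0.8, 1.0, 5.8]
width: 0.529
```

```bash
python3 d.py 494.3 131.8 83 -87.4
```

```text
t 18.15 p [ 0.5585 -0.1015  0.0125] phi -99.64 w 0.528720613390128 delta [-0.2192 -0.0707 -0.1022] turn -0.2136
```

Call:
arm_command:
  deltas:
    - [0,-0.015,0,0]
    - [0,-0.03,0,0]
    - [0,-0.026,0,0]
    - [-0.012,0,-0.0056,0]
    - [-0.025,0,-0.0117,0]
    - [-0.036,0,-0.0168,0]
    - [-0.036,0,-0.0168,0]
    - [-0.036,0,-0.0168,0]
    - [-0.036,0,-0.0168,0]
    - [-0.025,0,-0.0117,0]
    - [-0.0132,0,-0.006,0]
    - [0,0,0,-0.107]
    - [0,0,0,-0.107]
    - [0,0,0,0]
    - [0,0,0,0]

```text
time: 20.02
tool_pos: [0.493, 0.1318, 0.0819]
tcp_rot: [-1.23, 1.177, -1.177]
wrist_force: [1.2, -0.4, -1.6]
width: 0.528
```

```bash
python3 d.py 494.3 131.8 16 -87.4; python3 - <<'E'
from h import *
c=snap("side","side10");cv2.imwrite("pics/s10.png",cv2.resize(c["color"][180:360,100:340,::-1],None,fx=3,fy=3,interpolation=cv2.INTER_CUBIC))
E
```

```text
t 20.025 p [0.493  0.1318 0.0819] phi -87.49 w 0.5281207662364285 delta [0.     0.0659 0.0013] turn -0.0017
```

View pics/s10.png

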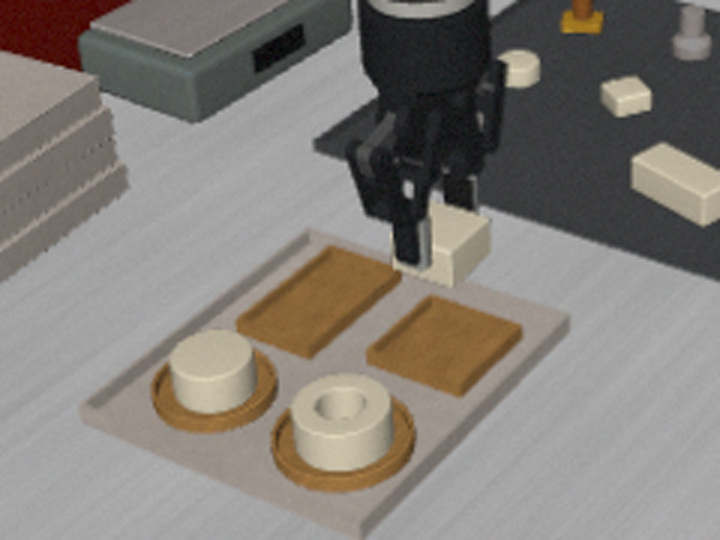

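The square soap is held level and aligned over its well, which is at (445,343) in the crop. Lower and release.

Call:
arm_command:
  deltas:
    - [0,0.02,0.001,0]
    - [0,0.02,0,0]
    - [0,0.014,0,0]
    - [0,0.008,0,0]
    - [0,0.003,0,0]
    - [0,0,0,0]
    - [0,0,0,0]

```text
time: 20.95
tool_pos: [0.495, 0.1322, 0.0179]
tcp_rot: [-1.229, 1.175, -1.176]
wrist_force: [-0.3, 0.3, -0.0]
width: 0.527
```

Call:
arm_command:
  deltas:
    - [0,0,0,0]
    - [0,0,0,0]
    - [0,0,0,0]
  fingers: 0.06

```text
time: 21.32
tool_pos: [0.4945, 0.1321, 0.0175]
tcp_rot: [-1.23, 1.175, -1.176]
wrist_force: [-1.0, 1.2, -0.3]
width: 0.699
```

```bash
python3 d.py 456.2 -104.8 88 -104.8; python3 - <<'E'
from h import *
c=snap("side","side11");cv2.imwrite("pics/s11.png",cv2.resize(c["color"][220:360,100:300,::-1],None,fx=3.5,fy=3.5,interpolation=cv2.INTER_CUBIC))
E
```

```text
t 21.325 p [0.4945 0.1321 0.0175] phi -87.38 w 0.6990206295264917 delta [ 0.2349 -0.0705 -0.0491] turn 0.3041
```

View pics/s11.png

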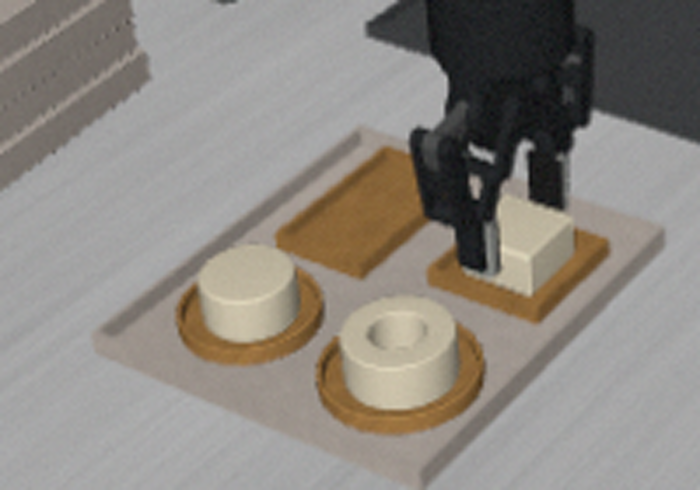

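The square soap is in its well. The oblong is the last one.

Call:
arm_command:
  deltas:
    - [0,-0.015,0,0]
    - [0,-0.03,0,0]
    - [0,-0.026,0,0]
    - [0.0125,0,-0.0026,0]
    - [0.026,0,-0.0054,0]
    - [0.0392,0,-0.0082,0]
    - [0.0392,0,-0.0082,0]
    - [0.0392,0,-0.0082,0]
    - [0.0392,0,-0.0082,0]
    - [0.026,0,-0.0054,0]
    - [0.0135,0,-0.0028,0]
    - [0,0,0,0.152]
    - [0,0,0,0.152]
    - [0,0,0,0]
    - [0,0,0,0]

```text
time: 23.25
tool_pos: [0.4559, -0.1045, 0.088]
tcp_rot: [-1.078, 1.395, -1.394]
wrist_force: [0.5, -0.2, -0.5]
width: 0.703
```

```bash
python3 d.py 456.2 -104.8 11 -104.8; python3 - <<'E'
from h import *
c=snap("side","side12");cv2.imwrite("pics/s12.png",cv2.resize(c["color"][120:345,140:440,::-1],None,fx=2.5,fy=2.5,interpolation=cv2.INTER_CUBIC))
E
```

```text
t 23.25 p [ 0.4559 -0.1045  0.088 ] phi -104.63 w 0.7028942042026408 delta [0.0002 0.077  0.0004] turn 0.0029
```

View pics/s12.png

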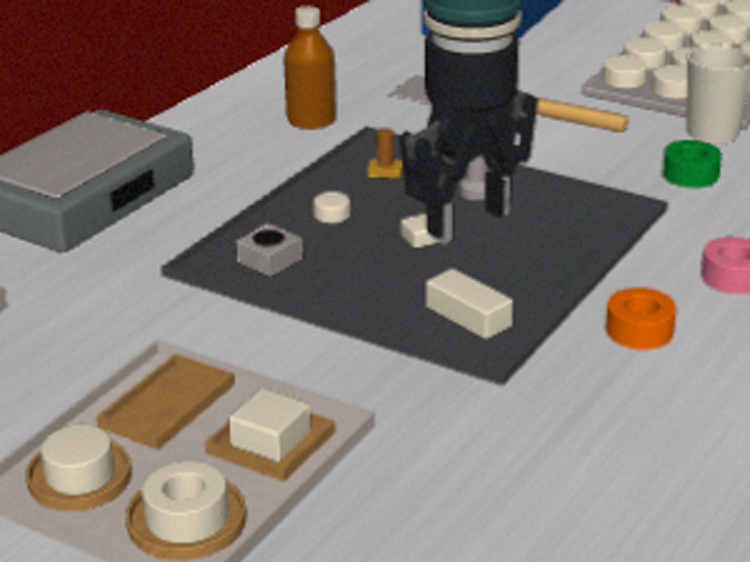

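Three soaps are in their wells, and the gripper hangs over the oblong, seen at (469,300) in the crop.

Call:
arm_command:
  deltas:
    - [0,0.02,0,0]
    - [0,0.025,0,0]
    - [0,0.02,0,0]
    - [0,0.012,0,0]
    - [0,0,0,0]
    - [0,0,0,0]

```text
time: 24.05
tool_pos: [0.4568, -0.1049, 0.0119]
tcp_rot: [-1.075, 1.396, -1.397]
wrist_force: [0.4, -0.8, 1.1]
width: 0.7
```

Call:
arm_command:
  deltas:
    - [0,0,0,0]
    - [0,0,0,0]
    - [0,0,0,0]
    - [0,0,0,0]
    - [0,0,0,0]
  fingers: 0.015

```text
time: 24.68
tool_pos: [0.4572, -0.1051, 0.0123]
tcp_rot: [-1.075, 1.395, -1.398]
wrist_force: [-0.4, -0.0, 6.9]
width: 0.387
```

```bash
python3 d.py 593.3 136.3 85 2.6
```

```text
t 24.675 p [ 0.4572 -0.1051  0.0123] phi -104.79 w 0.3866158530511362 delta [-0.2681 -0.0726  0.0701] turn -1.8743
```

Call:
arm_command:
  deltas:
    - [0,-0.015,0,0]
    - [0,-0.03,0,0]
    - [0,-0.028,0,0]
    - [-0.0125,0,0.0033,0]
    - [-0.025,0,0.0065,0]
    - [-0.0386,0,0.0101,0]
    - [-0.0386,0,0.0101,0]
    - [-0.0386,0,0.0101,0]
    - [-0.0386,0,0.0101,0]
    - [-0.0386,0,0.0101,0]
    - [-0.025,0,0.0065,0]
    - [-0.0126,0,0.0033,0]
    - [0,0,0,0]

```text
time: 26.3
tool_pos: [0.5921, 0.1367, 0.0838]
tcp_rot: [-1.077, 1.397, -1.396]
wrist_force: [-0.6, -0.1, -0.9]
width: 0.387
```

Call:
arm_command:
  deltas:
    - [0,0,0,-0.09]
    - [0,0,0,-0.17]
    - [0,0,0,-0.17]
    - [0,0,0,-0.17]
    - [0,0,0,-0.17]
    - [0,0,0,-0.17]
    - [0,0,0,-0.17]
    - [0,0,0,-0.17]
    - [0,0,0,-0.17]
    - [0,0,0,-0.17]
    - [0,0,0,-0.17]
    - [0,0,0,-0.084]
    - [0,0,0,0]
    - [0,0,0,0]

```text
time: 28.05
tool_pos: [0.592, 0.1357, 0.0843]
tcp_rot: [-1.571, -0.033, 0.034]
wrist_force: [-0.5, -0.5, -0.4]
width: 0.387
```

```bash
python3 d.py 593.3 136.3 16 2.6; python3 - <<'E'
from h import *
c=snap("side","side13");cv2.imwrite("pics/s13.png",cv2.resize(c["color"][180:360,100:340,::-1],None,fx=3,fy=3,interpolation=cv2.INTER_CUBIC))
E
```

```text
t 28.05 p [0.592  0.1357 0.0843] phi 2.45 w 0.38692176484363483 delta [0.0013 0.0683 0.0005] turn -0.0027
```

View pics/s13.png

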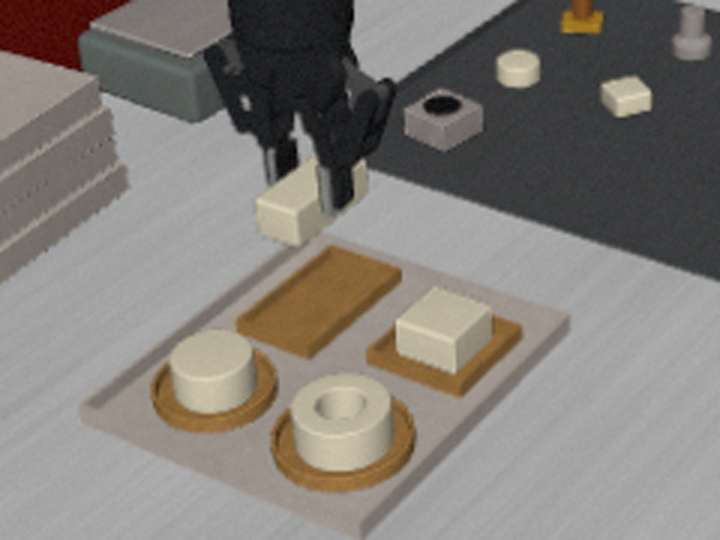

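The oblong is parallel to its well and above it, with the well at (320,300) in the crop. Lower and release.

Call:
arm_command:
  deltas:
    - [0,0.02,0,0]
    - [0,0.022,0,0]
    - [0,0.014,0,0]
    - [0,0.008,0,0]
    - [0,0.003,0,0]
    - [0,0,0,0]
    - [0,0,0,0]

```text
time: 28.98
tool_pos: [0.5931, 0.1367, 0.0181]
tcp_rot: [-1.57, -0.037, 0.034]
wrist_force: [-0.9, -0.2, -1.2]
width: 0.393
```

Call:
arm_command:
  deltas:
    - [0,0,0,0]
    - [0,0,0,0]
    - [0,0,0,0]
  fingers: 0.048

```text
time: 29.35
tool_pos: [0.5926, 0.1366, 0.0176]
tcp_rot: [-1.57, -0.036, 0.035]
wrist_force: [0.4, -0.1, 0.6]
width: 0.563
```

```bash
python3 d.py 593.3 136.3 16 2.6; python3 - <<'E'
from h import *
c=snap("side","side14");cv2.imwrite("pics/s14.png",cv2.resize(c["color"][180:360,100:340,::-1],None,fx=3,fy=3,interpolation=cv2.INTER_CUBIC))
E
```

```text
t 29.35 p [0.5926 0.1366 0.0176] phi 2.58 w 0.5625290739497624 delta [ 0.0007  0.0016 -0.0003] turn -0.0004
```

View pics/s14.png

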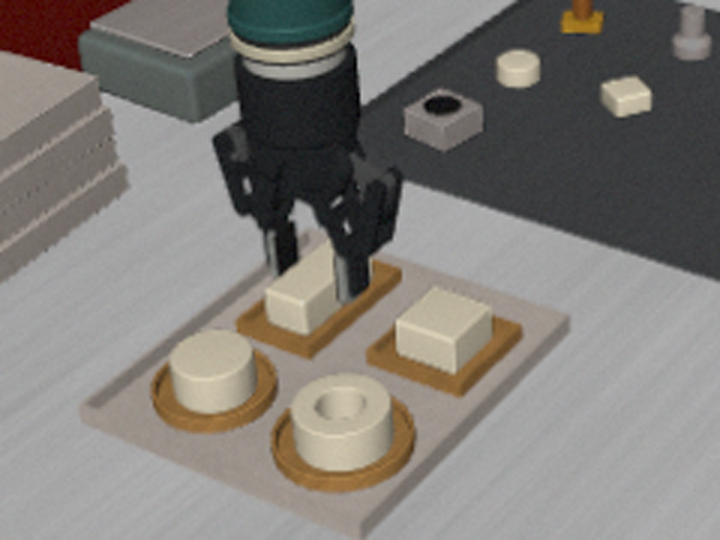

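The oblong is in its well. I'll retreat clear and check everything from above.

Call:
arm_command:
  deltas:
    - [0,-0.015,0,0]
    - [0,-0.03,0,0]
    - [0,-0.04,0,0]
    - [0,-0.04,0,0]
    - [0,-0.04,-0.02,0]
    - [0,0,-0.04,0]
    - [0,0,-0.04,0]
    - [0,0,-0.04,0]
    - [0,0,-0.04,0]
    - [0,0,-0.04,0]
    - [0,0,-0.04,0]
    - [0,0,-0.02,0]
    - [0,0,0,0]
    - [0,0,0,0]

```text
time: 31.15
tool_pos: [0.6049, -0.142, 0.1824]
tcp_rot: [-1.57, -0.036, 0.036]
wrist_force: [-0.2, -0.0, 0.4]
width: 0.561
```

```bash
python3 - <<'E'
from h import *
c=snap("top","top15");cv2.imwrite("pics/t15.png",cv2.resize(c["color"][140:270,115:255,::-1],None,fx=4,fy=4,interpolation=cv2.INTER_CUBIC))
im=c["color"];m=(im.min(2)>130).astype(np.uint8);h=cv2.cvtColor(im,cv2.COLOR_RGB2HSV)
# cream: low-ish sat but warm, bright
m=((im[...,0].astype(int)-im[...,2]>14)&(im.min(2)>125)).astype(np.uint8);m[:,:120]=0;m[:,245:]=0;m[:140]=0;m[262:]=0
for k in cv2.findContours(m,cv2.RETR_EXTERNAL,cv2.CHAIN_APPROX_NONE)[0]:
    if cv2.contourArea(k)>100:
        P=ray(c,k.reshape(-1,2),.034)[:,:2]*1000;a,s,an=cv2.minAreaRect(P.astype(np.float32));print(np.round(k.reshape(-1,2).mean(0)),np.round(a,1),np.round(s,1),round(an,1))
snap("side","side15")
E
```

```text
[208. 227.] [494.1 132.2] [46.  44.4] 0.8
[153. 229.] [489.6 238.3] [57.9 58.5] 45.3
[207. 175.] [593.3 134.7] [34.9 74.4] 2.6
[152. 177.] [588.6 242.7] [50.7 49. ] 1.1
```

View pics/t15.png

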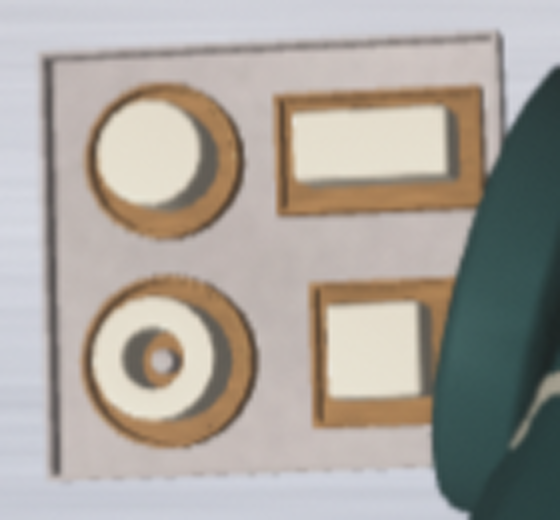

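View pics/side15.png

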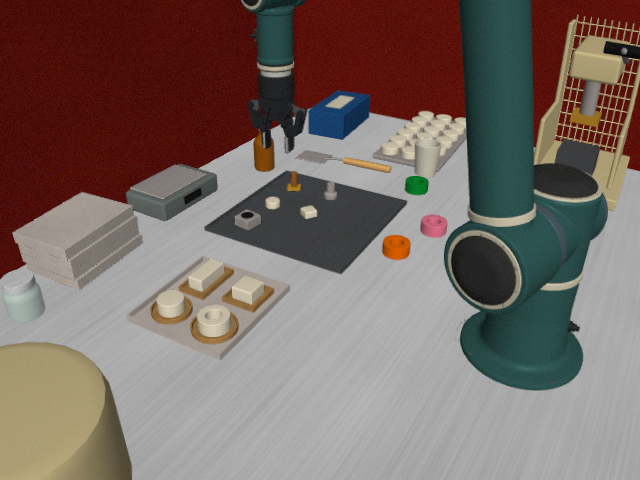

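View pics/top15.png

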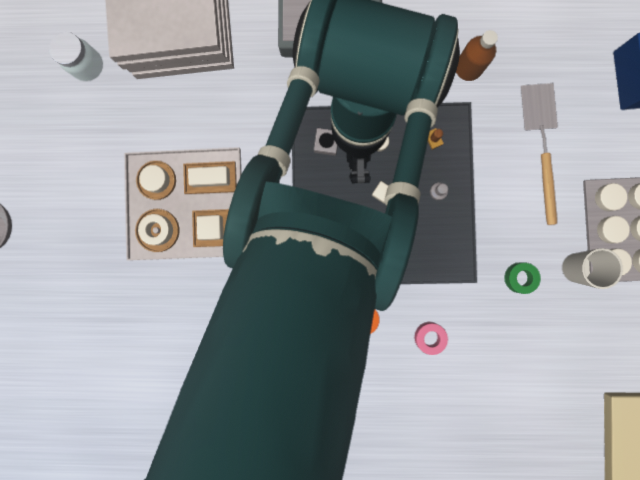

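All four soaps lie in their wells, within about 2 mm of the centres I measured. The two guest soaps are at (273,203) and (309,212) in the side view, as before. Handing in.

```bash
python3 -c "
from h import *
print(job.finish_job(), sensors.read_state()['time'])"
```

```text
the job is handed in; nothing more can be done
the job is handed in; nothing more can be done
```

The gift set is made up and handed in. The round, ring, square and oblong soaps each lie flat in the well of their own shape, with the ring over its post.

- **Placing:** In the last top picture, each soap's centre was within about 2 mm of its well's measured centre. The well gaps allow about 10 mm each way. The oblong's long side matched its well's 2.6° turn.
- **Square soap's angle:** It read 0.8° against the well's 2.6°. The arm hid part of the square well in that picture, so I trust that reading less. The soap is inside the walls either way.
- **Things to leave alone:** The two guest soaps and the press tools looked unmoved in the side view, and the green, orange and pink rings were not touched.
- **Time and forces:** The last move ended at about 31 s of the 106 s allowed. The wrist force readings, taken at the end of each move, stayed below about 7 N. The gripper was empty and well clear when I handed in.
- **Jaw opening:** It read 1–2 mm under each soap's nominal width in every grip. I took this as the gauge's reading, since the pictures showed sound grips.

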